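Lock a quarter-turn stud in the bottle rail

ROBOT

A 6-joint arm with a two-finger parallel gripper is mounted at the origin on the work surface. World frame = base frame: x ahead of the robot, y to its left, z up, the work surface at z = 0. Lengths are in m, angles in degrees, forces in N, time in s.
With the tool pointing down it reaches from about 0.4 to 0.825 m from the base axis. Payload 7 kg.
Tool frame: the origin (TCP) lies midway between the tips of the shut fingers; the grasp point (between the pads) lies 19 mm behind it; x points along the fingers, z is the direction in which the jaws open and shut, and the axes are right-handed (so a half turn about x gives the same grasp; the last joint's range is limited). The gripper opens to 88 mm and grips with 3 to 60 N. Pads are 19 mm wide; open, the fingers measure 130 mm over their backs; the gripper's body (78 mm by 193 mm) begins 47 mm behind the grasp point.
Start: joints at [-47.263, 20.546, 0.682, 0, -70.136, -16.507], TCP at [0.298, -0.605, 0.227] pointing down, gripper open.
Joint ranges: [-176.03, 176.03], [-82.01, 121.73], [-58.28, 71.71], [-173.87, 95.51], [-174.79, -0.11], [-173.66, 173.66]. Speed limits (degrees/s): [136.94, 136.94, 172.46, 180, 180, 180].

INTERFACE

Orientations are given as [roll, pitch, yaw] about the fixed x, y, z axes, in that order (R = Rz(yaw) Ry(pitch) Rx(roll)).
In Python, from plant import ctrl gives the robot as it stands. The module is installed in compiled form; this text tells all that it offers.
- The arm moves only by the tool servo_tool, never from a script. Its argument "deltas" is a list of rows, each a list of 3 entries, a list of its own where there are three numbers: the turn, a rotation vector about the tool's x, y, z in degrees, then the shift along the tool's x, y, z in cm, then the finger opening in cm, from 0 to 8.76. A call has 1 to 5 rows; each row is the pose to reach, as a shift and turn from the pose measured when the call began, along the tool's axes at that moment; what a row does not reach only later rows make up. A row lasts 1/10 s, in which the tool goes at most 50 mm and 8.59 degrees, less where a joint would pass 70% of its speed; a pose out of reach is approached as far as the arm can. A call with a gripper value outside its range is refused whole. The fingers move at their own pace and stop on an object; the grip force is fixed at half the most. Time passes only in rows, so rows that repeat a pose let the fingers close. It gives the time, the measured TCP pose, the force and the opening at its end, in the units of the state.
- ctrl.get_obs(): the state, without advancing time (a new reading comes with each control period).
- ctrl.snapshot(name): name is "scene" or "top"; returns a dict with "image" (384x512x3 uint8, red, green, blue), "vertical_fov" (degrees; the focal length in pixels is half the picture's height over the tangent of half this angle, whatever the lens; pixels are square), "cx", "cy" (the principal point, pixels), "rvec" (rotation vector, rad) and "tvec" (3), from world to camera coordinates, as OpenCV has them. Camera axes: x right, y down, z forward; pixel columns grow to the right and rows downward; lengths in m; the calibration is good to about 2 mm. A picture is of the moment at which its call begins. There is no depth.
- ctrl.close_job(): hands the job in, once; it reports no verdict.
The state is a dict: "clock": time; "joint_pos": joint angles; "qvel": joint speeds; "tau": joint torques, N m; "tool_pos": TCP position; "orientation": TCP orientation; "force": force on the tool from outside, world axes, zero at the start; "moment": the same for the moment, N m; "opening": finger opening in m.
Only numpy, scipy, OpenCV 4.12 (cv2) and the standard library are available. Lean on these libraries where they do the work, as an engineer would, in place of code of your own. Each camera call takes 0.05 s, during which the arm holds its last target. There are 200 camera calls.

TASK

Fit the wing stud to the bottle rail on the oil-tasting counter: take it out of its wooden rest, lower its hammer head lengthwise into the rail's slot, then slide it along until it gently bumps the stop block, and turn it there a quarter turn clockwise so that the head locks crosswise under the lips. Feel your way without forcing anything (never press, push or twist the stud hard against the rail), and let go with the stud standing upright and locked; leave everything else where it stands.

Things in the scene. Friction and masses are not known exactly. Their poses are not given: they have to be found in the camera images.
- stud_grip (a point): centre of the wing grip on the steel wing stud to be fitted: a flat upright wing, 36 mm along its x, 10 mm thick along its y, 30 mm high, z up. The point is half-way up the wing, 39 mm above the underside of the stud's head. Head and wing are one rigid piece and point the same way
- stud: the whole stud, 54 mm high, 60 to 130 g; origin: centre of the head's underside; x along head and wing. Hammer head 30 mm long (x), 14 mm wide (y), 8 mm thick, ends rounded to half circles; then a round stem 12 mm thick; the wing starts 24 mm above the underside. At the start it stands loose in the wooden rest, underside 6 mm above the counter
- rest: fixed wooden rest block, 75 mm (its x) by 50 mm (its y), 16 mm high, with a recess 34 mm by 18 mm, 10 mm deep, in which the stud stands (long side along x). Origin: centre of its underside
- rail: fixed aluminium rail, 260 mm long (its y), 60 mm wide (its x), 24 mm high; origin: centre of its underside, z up. A T-slot runs along x = 0 from y = -90 to +90 mm. Mouth between the lips 17 mm wide; lips 8 mm thick; channel floor 5 mm above the counter. Below the lips the channel is also 17 mm wide, so the head slides but cannot turn, except in the turning pocket
- slot_start (a point): middle of the slot mouth at lip-top height (24 mm above the counter), 50 mm from the rail's centre towards its -y end; axes as the rail's. Here the slot is always open down to the floor: a good place to lower the head in. With the head on the channel floor the wing's lower edge is 5 mm above the rail top
- stop_zone (a point): point on the slot's middle line at lip-top height, 56 mm from the rail's centre towards +y. A dark steel stop block fills the slot from its face on towards +y, to 1 mm below the lip tops. The face lies anywhere within 20 mm either side of this point, differs each time and is not reported: slide along the rail's +y until the head bumps it
- pocket_zone (a point): point on the slot's middle line at lip-top height, 40 mm from the rail's centre towards +y. The turning pocket, 33 mm wide, lies right before the stop block. From touching the block to 2.5 mm short of it the head can turn clockwise seen from above (its end at the block goes to the rail's +x) by 90 degrees; stops block it 10 to 25 degrees beyond, and anticlockwise. Elsewhere it jams
- round_stud: spare stud with a round foot and a round knob (32 mm across, 40 mm high), bare steel, standing loose; not the one to fit. Origin: centre of its underside
- tasting_cup: amber glass tasting cup, 68 mm across, 55 mm high, loose; a bystander. Origin: centre of its underside
- wrapped_bottle: black wrapped bottle, 72 mm across, 270 mm high, loose; a bystander. Origin: centre of its underside
- sample_bottle: green glass sample bottle, 48 mm across, 190 mm high, loose; a bystander. Origin: centre of its underside
- cap_jar: clear jar, 70 mm across, 80 mm high, loose; a bystander. Origin: centre of its underside
- wrench: steel wrench, 160 mm long, lying on the counter; a bystander. Origin: centre of its underside
- bottle2: amber glass sample bottle, 48 mm across, 190 mm high, loose; a bystander. Origin: centre of its underside
Not all that is in view belongs to the job. Leave any turquoise look-alike of the stud alone.

How it is judged (in metres and radians):
On the way, in this order (a step that is already met when the one before it is completed fails the run):
1. the head is down in the slot, lengthwise (z of stud_grip in the frame of rail between 0.04 and 0.05 m and x of stud_grip in the frame of rail between -0.005 and 0.005 m and angle between stud_grip's own z axis and vertical below 0.15 rad and angle between the x axis of stud_grip and the y axis of rail, either way round below 0.3 rad), for 0.2 s.
2. the head, still in the slot, bumps the stop block (z of stud_grip in the frame of rail between 0.04 and 0.05 m and x of stud_grip in the frame of rail between -0.005 and 0.005 m and angle between stud_grip's own z axis and vertical below 0.15 rad and contact force between stud and stop above 1 N), for 0.02 s.
3. the head is turned crosswise under the lips in the turning pocket (z of stud_grip in the frame of rail between 0.04 and 0.05 m and x of stud_grip in the frame of rail between -0.005 and 0.005 m and angle between stud_grip's own z axis and vertical below 0.15 rad and angle between the x axis of stud_grip and the x axis of rail, either way round below 0.5 rad and y of stud_grip in the frame of rail between 0.012 and 0.068 m), for 0.2 s.
At the end, for the whole second after the job is handed in: the stud stands released and at rest in the rail's turning pocket: head crosswise to the slot within 0.5 rad and below the lips (its grip centre 40 to 50 mm above the counter, within 5 mm of the slot's middle line, 12 to 68 mm from the rail's centre towards +y), tilted less than 0.15 rad (all of step 3 and linear speed of stud below 0.02 m/s and angular speed of stud below 0.2 rad/s and contact force between the fingers and stud below 0.1 N); the robot touches nothing.
It fails at once if the stud is pressed or twisted against the rail or its stop block with more than 45 N (contact force between stud and rail above 45 N or contact force between stud and insert above 45 N or contact force between stud and stop above 45 N).
It fails at once if the gripper or arm pushes on the rail with more than 25 N (contact force between any of the arm, the fingers and rail above 25 N).
It fails at once if a bystander is moved by more than 30 mm (distance of any of round_stud, tasting_cup, wrapped_bottle, sample_bottle, cap_jar, wrench, bottle2 from where it was at the start of the episode above 0.03 m).
It also fails if it takes over 61 s, if anything falls off the work surface, if the arm or the gripper's body presses on something with over 40 N, if the wrist force passes 120 N, or if a joint passes its speed limit or range.

## Working session

There is one attempt and no reset: what is moved stays moved. The work goes in short steps, Python scripts to look and compute and a tool call to move; the robot and the scene stay as the last step left them, time stands still between calls to the robot, and variables do not carry over. Pictures are saved under pics/ and viewed, on a budget of 10 in all, crops included, one or two more only if the job needs it, and the job is handed in when it is done.

Besides the shell and the picture viewer there is one more tool, called after ">>>" as name([rows], argument=value, ...), one row to a line, values as JSON. servo_tool: Moves the arm, as the interface text tells. Its arguments: {"type":"object","properties":{"deltas":{"type":"array","items":{"type":"array"}}},"required":["deltas"]}

```bash
mkdir -p pics
cat > h.py <<'E'
import numpy as np, cv2, pickle
from scipy.spatial.transform import Rotation as R
from plant import ctrl
def snap(n,f):
    s=ctrl.snapshot(n); pickle.dump(s,open(f'pics/{f}.pkl','wb')); cv2.imwrite(f'pics/{f}.png',s['image'][:,:,::-1]); return s
def load(f): return pickle.load(open(f'pics/{f}.pkl','rb'))
def cam(s):
    h=s['image'].shape[0]; f=h/2/np.tan(np.radians(s['vertical_fov'])/2)
    K=np.array([[f,0,s['cx']],[0,f,s['cy']],[0,0,1]]); return K,cv2.Rodrigues(np.array(s['rvec'],float))[0],np.array(s['tvec'],float).ravel()
def ray(s,uv,z):
    K,Rm,t=cam(s); c=-Rm.T@t; d=Rm.T@np.linalg.solve(K,[uv[0],uv[1],1]); return c+d*(z-c[2])/d[2]
def proj(s,P):
    K,Rm,t=cam(s); p=(Rm@np.atleast_2d(P).T).T+t; p=p@K.T; return p[:,:2]/p[:,2:]
E
python3 - <<'E'
from h import *
a=snap('top','top0');b=snap('scene','sc0')
for s in (a,b): K,Rm,t=cam(s); print(K[0,0],-Rm.T@t,{k:v for k,v in s.items() if k!='image'})
print(ctrl.get_obs())
cv2.imwrite('pics/both.png',np.vstack([a['image'],b['image']])[:,:,::-1][:, :])
E
```

```text
484.2950619887673 [0.27018482 0.02051979 1.54952055] {'vertical_fov': 43.251950576490515, 'cx': 246.9105571933729, 'cy': 188.44698714849662, 'rvec': array([ 2.12825708, -2.13426929,  0.18474506]), 'tvec': array([0.02129099, 0.5323786 , 1.48005221])}
393.3126040865851 [ 1.07716947 -0.63057838  0.78098602] {'vertical_fov': 52.03968121832644, 'cx': 253.26163539875247, 'cy': 184.03045555854052, 'rvec': array([ 2.17369992,  0.78589266, -0.36976683]), 'tvec': array([-0.41459969, -0.17495691,  1.4019128 ])}
{'clock': 0.1, 'joint_pos': array([-4.72637641e+01,  2.05881866e+01,  6.38499830e-01, -1.69484496e-02,
       -7.01350765e+01, -1.65066229e+01]), 'qvel': array([-0.07144072, -0.02787261,  0.0888931 , -0.06636785,  0.02299771,
        0.03603702]), 'tau': array([ 3.07735654e-04, -5.84165096e+01,  2.93753654e+01,  7.01556087e+00,
        1.01824582e-02, -5.66082656e-05]), 'tool_pos': array([ 0.29810576, -0.60512007,  0.22570522]), 'orientation': array([  5.86205036,  89.91375178, 122.08589235]), 'force': array([-0.41065565, -0.40558815, -0.20667791]), 'moment': array([-0.0267968 , -0.02283881, -0.02208501]), 'opening': 0.08746867870935592}
```

View pics/top0.png

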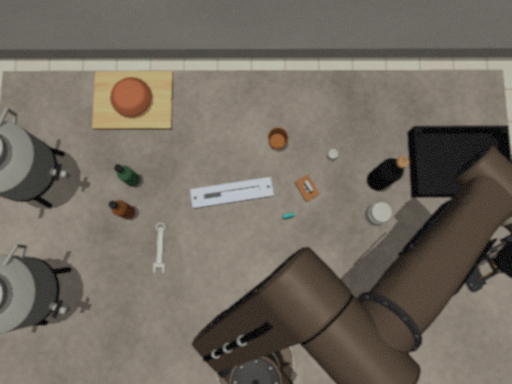

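View pics/sc0.png

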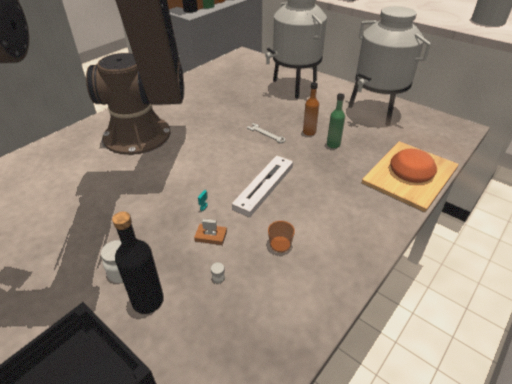

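The top view shows the rail at about (232,192), the rest with the stud at (307,188), and the turquoise decoy at (288,215). The scene view shows the rail at (263,185) and the stud at (210,228). Next I'll zoom in on both.

Run:
```python
from h import *
a=load('top0')['image'];b=load('sc0')['image']
A=cv2.resize(a[168:218,182:327],None,fx=5.5,fy=5.5,interpolation=cv2.INTER_CUBIC)
B=cv2.resize(b[150:250,180:310],None,fx=3,fy=3,interpolation=cv2.INTER_CUBIC)
C=np.zeros((A.shape[0]+B.shape[0],A.shape[1],3),np.uint8);C[:A.shape[0]]=A;C[A.shape[0]:,:B.shape[1]]=B
print(C.shape,A.shape);cv2.imwrite('pics/crop.png',C[:,:,::-1])
```

```text
(575, 798, 3) (275, 798, 3)
```

View pics/crop.png

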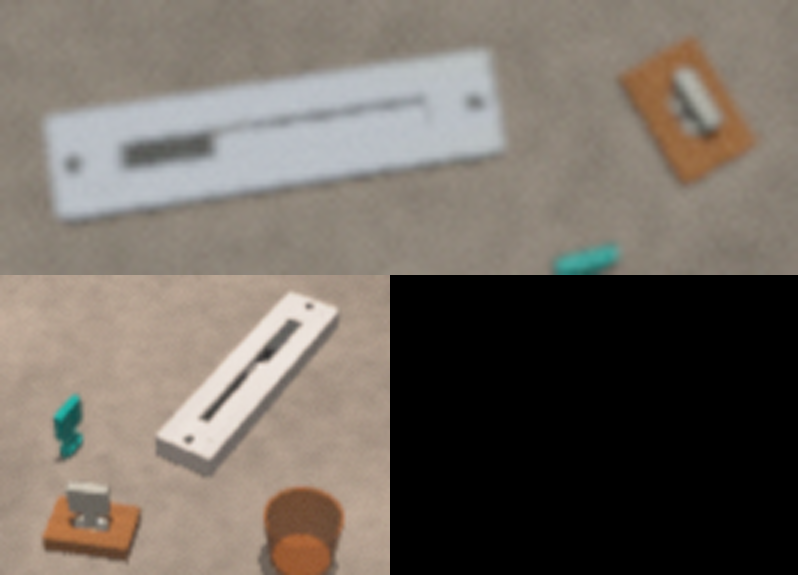

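The slot runs from crop pixel (122,155) to (425,100), and the dark stop block covers its left (+y) part, with its face at about x=212. The wing is seen at (695,100) in the crop. I'll fit the poses by silhouette in both views.

```bash
cat >> h.py <<'E'
def box(x,y,yaw,l,w,h,z0=0):
    c,s=np.cos(yaw),np.sin(yaw)
    return np.array([[x+c*a*l/2-s*b*w/2,y+s*a*l/2+c*b*w/2,z] for z in(z0,z0+h) for a in(-1,1) for b in(-1,1)])
def hullmask(s,P,k=4):
    H,W=s['image'].shape[:2]; m=np.zeros((H*k,W*k),np.uint8)
    p=((proj(s,P)+.5)*k-.5); cv2.fillConvexPoly(m,cv2.convexHull(np.round(p*16).astype(np.int32)),255,shift=4)
    return cv2.resize(m,(W,H),interpolation=cv2.INTER_AREA)/255.
E
python3 - <<'E'
from h import *
from scipy.optimize import minimize
a,b=load('top0'),load('sc0')
def blob(m,seed):
    m=cv2.morphologyEx(m.astype(np.uint8),cv2.MORPH_CLOSE,np.ones((5,5)))
    n,L=cv2.connectedComponents(m); l=L[seed[1]-3:seed[1]+4,seed[0]-3:seed[0]+4]; v=np.bincount(l[l>0]).argmax()
    o=(L==v).astype(np.uint8);c,_=cv2.findContours(o,0,1); cv2.drawContours(o,c,-1,1,-1); return o
def sat(s): return cv2.cvtColor(s['image'],cv2.COLOR_RGB2HSV).astype(int)
ha,hb=sat(a),sat(b)
def rail_m(s,h,lo): i=s['image'].astype(int); return (i[:,:,2]>lo)
print('rail px',a['image'][200,215],a['image'][215,215],'scene',b['image'][203,248],b['image'][180,300],b['image'][206,235])
def fit(ms,dims,x0):
    def f(p):
        return sum(np.abs(hullmask(s,box(*p,*dims))-m).sum()/m.sum() for s,m in ms)
    sim=np.array([x0]+[np.array(x0)+d for d in np.diag([.01,.01,.1])])
    r=minimize(f,x0,method='Nelder-Mead',options=dict(initial_simplex=sim,xatol=1e-5,fatol=1e-5)); return r.x,r.fun
def show(n,ms,dims,uv,yaw0):
    p=ray(a,uv,dims[2]); x0=[p[0],p[1],yaw0]
    for nm,q in (('top',ms[:1]),('scene',ms[1:]),('both',ms)):
        r,e=fit(q,dims,x0); print(n,nm,np.round(r[:2],4),np.degrees(r[2]).round(2),e, [int(m.sum()) for _,m in q])
mt=blob(a['image'][:,:,2].astype(int)>150,(215,200)); mb=blob((b['image'][:,:,2].astype(int)>175),(248,203))
# rail: l is along rail x(60), w along y(260)
show('rail',[(a,mt),(b,mb)],(.06,.26,.024),(232,192),np.radians(-8))
om=lambda s:(s['image'][:,:,0].astype(int)-s['image'][:,:,2]>55)
rt=blob(om(a),(300,188)); rb=blob(om(b),(205,238))
show('rest',[(a,rt),(b,rb)],(.075,.05,.016),(307,188),np.radians(30))
cv2.imwrite('pics/m.png',np.hstack([mt+rt,mb+rb])*255)
E
```

```text
rail px [189 195 199] [140 133 121] scene [232 223 216] [165 149 132] [124 115 111]
rail top [0.5278 0.0702] 8.79 0.04696233067359436 [1585]
rail scene [0.5125 0.0867] 9.83 0.2655529681752219 [1162]
rail both [0.5253 0.0717] 8.95 0.4429394762731971 [1585, 1162]
rest top [ 0.5411 -0.173 ] 30.77 0.12739431032528617 [346]
rest scene [ 0.5339 -0.168 ] 29.89 0.6080495356037151 [342]
rest both [ 0.539  -0.1727] 30.05 0.8065184495865072 [346, 342]
```

View pics/m.png

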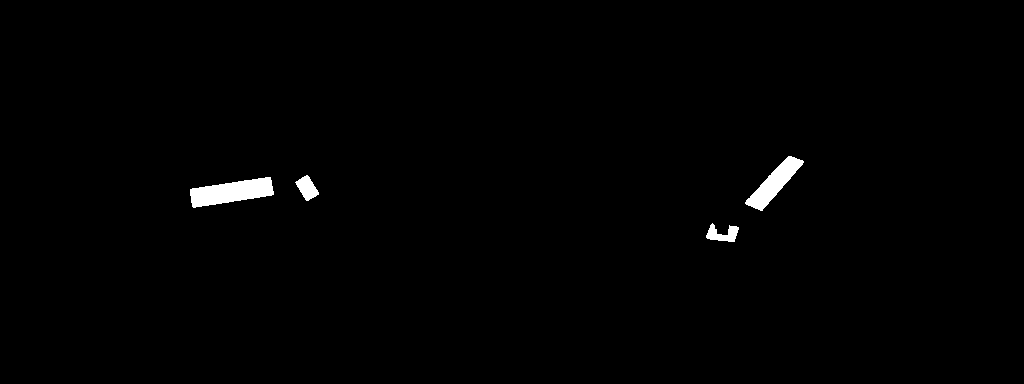

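Run:
```python
from h import *
from scipy.optimize import minimize
a,b=load('top0'),load('sc0')
def blob(m,seed,cl=5):
    m=cv2.morphologyEx(m.astype(np.uint8),cv2.MORPH_CLOSE,np.ones((cl,cl)))
    n,L=cv2.connectedComponents(m); l=L[seed[1]-3:seed[1]+4,seed[0]-3:seed[0]+4]; v=np.bincount(l[l>0]).argmax()
    o=(L==v).astype(np.uint8);c,_=cv2.findContours(o,0,1); cv2.drawContours(o,c,-1,1,-1); return o
def fit(ms,dims,x0):
    f=lambda p:sum((w*np.abs(hullmask(s,box(*p,*dims))-m)).sum()/m.sum() for s,m,w in ms)
    sim=np.array([x0]+[np.array(x0)+d for d in np.diag([.01,.01,.1])])
    r=minimize(f,x0,method='Nelder-Mead',options=dict(initial_simplex=sim,xatol=1e-5,fatol=1e-5)); return r.x,r.fun
def show(n,ms,dims,x0):
    for nm,q in (('top',ms[:1]),('scene',ms[1:]),('both',ms)):
        r,e=fit(q,dims,x0); print(n,nm,np.round(r[:2],4),np.degrees(r[2]).round(2),round(e,3))
    return r
mt=blob(a['image'][:,:,2].astype(int)>160,(215,200)); mb=blob(b['image'][:,:,2].astype(int)>170,(248,203))
rail=show('rail',[(a,mt,1),(b,mb,1)],(.06,.26,0,.024),[.526,.071,.155])
om=lambda s:(s['image'][:,:,0].astype(int)-s['image'][:,:,2]>50)
rt=blob(om(a),(300,188)); rb=blob(om(b),(205,238)); w=np.ones(rb.shape); w[:231,200:220]=0
show('rest',[(a,rt,1),(b,rb,w)],(.075,.05,.016),[.54,-.172,.53])
def g(s,lo): i=s['image'].astype(int); return (i.max(2)-i.min(2)<32)&(i.mean(2)>lo)
for lo in (115,130):
  wt=blob(g(a,lo),(309,187),1); wb=blob(g(b,lo),(209,226),1)
  print(lo,wt.sum(),wb.sum(),np.argwhere(wt).min(0),np.argwhere(wt).max(0),np.argwhere(wb).min(0),np.argwhere(wb).max(0))
wb[238:]=0
i=np.vstack([a['image'][180:196,298:320].astype(int).mean(2)]).astype(int); print(i)
i=b['image'][216:240,198:220].astype(int).mean(2).astype(int); print(i)
# overlays: rail box, rest box, wing box at rest pose
def draw(s,x0,y0,w,h,k,items):
    I=cv2.resize(s['image'][y0:y0+h,x0:x0+w],None,fx=k,fy=k,interpolation=cv2.INTER_CUBIC)
    for P,c in items:
        q=np.round(((proj(s,P)-[x0,y0]+.5)*k)*8).astype(int)
        for e in ((0,1),(1,3),(3,2),(2,0),(4,5),(5,7),(7,6),(6,4),(0,4),(1,5),(2,6),(3,7)): cv2.line(I,q[e[0]].tolist(),q[e[1]].tolist(),c,1,cv2.LINE_AA,3)
    return I
r2=show('rest2',[(a,rt,1)],(.075,.05,.016),[.54,-.172,.53])if 0 else fit([(a,rt,1),(b,rb,w)],(.075,.05,.016),[.54,-.172,.53])[0]
print('rail',rail,'rest',r2)
it=[(box(*rail,.06,.26,.024),(255,0,0)),(box(*r2,.075,.05,.016),(0,0,255)),(box(*r2,.036,.01,.03,.03),(0,255,0))]
A=draw(a,182,168,145,50,5.5,it);B=draw(b,180,150,130,100,3,it);D=draw(b,190,205,45,42,7,it)
C=np.zeros((A.shape[0]+300,A.shape[1],3),np.uint8);C[:A.shape[0]]=A;C[A.shape[0]:,:390]=B;C[A.shape[0]:A.shape[0]+294,400:715]=D
cv2.imwrite('pics/ov.png',C[:,:,::-1])
```

```text
rail top [0.5259 0.0697] 8.76 0.035
rail scene [0.5239 0.0691] 8.7 0.036
rail both [0.5248 0.0697] 8.86 0.091
rest top [ 0.5416 -0.1729] 31.35 0.101
rest scene [ 0.5359 -0.1705] 29.14 0.171
rest both [ 0.5385 -0.1726] 29.3 0.379Traceback (most recent call last):
  File "<stdin>", line 23, in <module>
  File "<stdin>", line 6, in blob
ValueError: attempt to get argmax of an empty sequence
```

```bash
cat >> h.py <<'E'
def plan(pos,jaw,tilt=True):
    """shift(cm) and turn(deg rotvec) in tool frame to reach pos with tool x down and z along world angle jaw (deg), nearest of both"""
    o=ctrl.get_obs(); R0=R.from_euler('xyz',o['orientation'],degrees=True); M=R0.as_matrix()
    zz=np.degrees(np.arctan2(M[1,2],M[0,2])); j=jaw+180*np.round((zz-jaw)/180)
    z=np.array([np.cos(np.radians(j)),np.sin(np.radians(j)),0]); x=np.array([0,0,-1.]); T=np.column_stack([x,np.cross(z,x),z])
    t=(R0.inv()*R.from_matrix(T)).as_rotvec(degrees=True); s=M.T@(np.array(pos)-o['tool_pos'])*100
    print('now',o['clock'],np.round(o['tool_pos'],4),'jaw',round(zz,2),'->',round(j,2),'turn',t.round(2),'shift',s.round(2),'F',np.round(o['force'],1),'open',round(o['opening'],4),'j',np.round(o['joint_pos'],1))
E
python3 - <<'E'
from h import *
plan([.539,-.172,.14],118)
plan([.539,-.172,.14],28)
E
```

```text
now 0.1 [ 0.2981 -0.6051  0.2257] jaw 116.22 -> 118.0 turn [-1.78  0.09 -0.01] shift [  8.61 -40.75  28.2 ] F [-0.4 -0.4 -0.2] open 0.0875 j [-47.3  20.6   0.6  -0.  -70.1 -16.5]
now 0.1 [ 0.2981 -0.6051  0.2257] jaw 116.22 -> 28.0 turn [ 8.822e+01  6.000e-02 -7.000e-02] shift [  8.61 -40.75  28.2 ] F [-0.4 -0.4 -0.2] open 0.0875 j [-47.3  20.6   0.6  -0.  -70.1 -16.5]
```

>>> servo_tool([
  [[0,0,0],[0,-2.6,3.3],8.7],
  [[0,0,0],[0,-5.2,6.6],8.7],
  [[0,0,0],[0,-7.7,9.9],8.7],
  [[0,0,0],[0,-10.2,13.2],8.7],
  [[0,0,0],[0,-12.8,16.5],8.7],
])

```text
clock: 0.6
tool_pos: [0.3398, -0.3989, 0.2256]
orientation: [9.6, 89.9, 125.8]
force: [1.1, 0.5, 0.3]
opening: 0.0871
```

Run:
```python
from h import *
plan([.47,-.2,.2],118)
a=load('top0'); 
for n,uv,z in (('bottle',(379,180),.0),('bottletop',(402,162),.27),('jar',(379,213),.05),('cup',(278,142),.03),('round',(333,154),.04),('g',(133,180),.01),('amb',(128,212),.01),('decoy',(288,215),.05)): print(n,ray(a,uv,z).round(3))
```

```text
now 0.6 [ 0.3398 -0.3989  0.2256] jaw 116.2 -> 118.0 turn [-1.8   0.12 -0.02] shift [  2.57 -20.47  12.09] F [1.1 0.5 0.3] open 0.0871 j [-28.1   6.4 -18.2  -0.1 -65.5 -35.6]
bottle [ 0.567 -0.411  0.   ]
bottletop [ 0.565 -0.4    0.27 ]
jar [ 0.453 -0.392  0.05 ]
cup [ 0.688 -0.081  0.03 ]
round [ 0.645 -0.256  0.04 ]
g [0.568 0.388 0.01 ]
amb [0.463 0.4   0.01 ]
decoy [ 0.447 -0.108  0.05 ]
```

>>> servo_tool([
  [[0,0,0],[0.5,-4.1,2.4],8.7],
  [[0,0,0],[1,-8.2,4.8],8.7],
  [[0,0,0],[1.5,-12.3,7.2],8.7],
  [[-1,0,0],[2,-16.4,9.6],8.7],
  [[-1.8,0,0],[2.6,-20.5,12.1],8.7],
])

```text
clock: 1.1
tool_pos: [0.4709, -0.1979, 0.1997]
orientation: [-2.4, 89.9, 115.6]
force: [1.8, -0.6, -0.9]
opening: 0.0871
```

Run:
```python
from h import *
plan([.539,-.172,.10],118)
```

```text
now 1.1 [ 0.4709 -0.1979  0.1997] jaw 118.04 -> 118.0 turn [0.04 0.11 0.  ] shift [ 9.97 -7.23 -0.93] F [ 1.8 -0.6 -0.9] open 0.0871 j [ -0.8   6.3 -21.9  -0.1 -61.9 -61.1]
```

>>> servo_tool([
  [[0,0,0],[2,-2.4,-0.3],8.7],
  [[0,0,0],[5,-5,-0.6],8.7],
  [[0,0.1,0],[8,-7.2,-0.9],8.7],
  [[0,0.1,0],[10,-7.2,-0.9],8.7],
  [[0,0.1,0],[10,-7.2,-0.9],8.7],
])

```text
clock: 1.6
tool_pos: [0.5365, -0.1713, 0.0961]
orientation: [56.5, 89.6, 174.6]
force: [-1.0, 0.7, -0.5]
opening: 0.087
```

```bash
cat >> h.py <<'E'
def draw(s,x0,y0,w,h,k,items):
    I=cv2.resize(s['image'][y0:y0+h,x0:x0+w],None,fx=k,fy=k,interpolation=cv2.INTER_CUBIC)
    for P,c in items:
        q=np.round(((proj(s,P)-[x0,y0]+.5)*k)*8).astype(int)
        for e in ((0,1),(1,3),(3,2),(2,0),(4,5),(5,7),(7,6),(6,4),(0,4),(1,5),(2,6),(3,7)): cv2.line(I,q[e[0]].tolist(),q[e[1]].tolist(),c,1,cv2.LINE_AA,3)
    return I
E
python3 - <<'E'
from h import *
a,b=load('top0'),load('sc0')
plan([.539,-.172,.031],118)
c=snap('scene','sc1')
rail=(.5248,.0697,np.radians(8.8)); r2=(.539,-.172,np.radians(30))
it=[(box(*rail,.06,.26,.024),(255,0,0)),(box(*r2,.075,.05,.016),(0,0,255)),(box(*r2,.036,.01,.03,.03),(0,255,0))]
A=draw(a,182,168,145,50,5.5,it);D=draw(b,190,205,50,42,7,it);B=draw(c,160,160,100,90,3.2,it[2:])
C=np.zeros((A.shape[0]+300,A.shape[1],3),np.uint8);C[:A.shape[0]]=A;C[A.shape[0]:A.shape[0]+288,:320]=B;C[A.shape[0]:A.shape[0]+294,400:750]=D
cv2.imwrite('pics/ov.png',C[:,:,::-1])
E
```

```text
now 1.6 [ 0.5365 -0.1713  0.0961] jaw 118.05 -> 118.0 turn [ 0.05  0.22 -0.33] shift [ 6.51 -0.23 -0.2 ] F [-1.   0.7 -0.5] open 0.087 j [  2.2  17.2 -23.   -0.1 -50.2 -64.1]
```

View pics/ov.png

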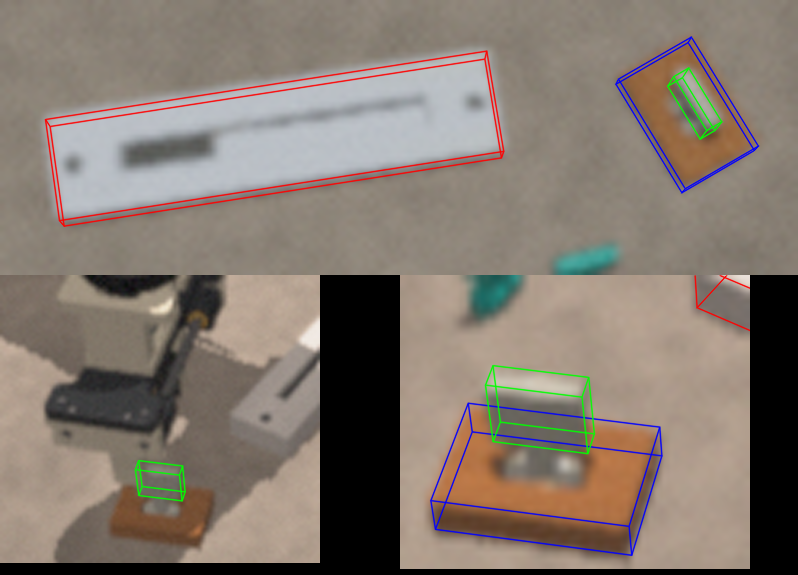

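The overlay matches: rail, rest and wing agree in both views to about 2 mm, and the gripper is centred over the wing. I'll descend in two steps.

>>> servo_tool([
  [[0,0.2,-0.3],[1.5,-0.2,-0.2],8.7],
  [[0,0.2,-0.3],[3,-0.2,-0.2],8.7],
  [[0,0.2,-0.3],[4.5,-0.2,-0.2],8.7],
  [[0,0.2,-0.3],[5.5,-0.2,-0.2],8.7],
  [[0,0.2,-0.3],[5.5,-0.2,-0.2],8.7],
])

```text
clock: 2.15
tool_pos: [0.5394, -0.1728, 0.0432]
orientation: [-135.7, 89.9, -17.6]
force: [-0.3, 1.1, -0.4]
opening: 0.0869
```

Run:
```python
from h import *
plan([.539,-.172,.0315],118)
```

```text
now 2.15 [ 0.5394 -0.1728  0.0432] jaw 118.03 -> 118.0 turn [ 0.03 -0.07  0.06] shift [ 1.17 -0.    0.09] F [-0.3  1.1 -0.4] open 0.0869 j [  2.1  21.1 -26.    0.  -42.9 -64.1]
```

>>> servo_tool([
  [[0,0,0],[0.6,0,0.1],8.7],
  [[0,0,0],[1.2,0,0.1],8.7],
  [[0,0,0],[1.2,0,0.1],5],
  [[0,0,0],[1.2,0,0.1],3],
  [[0,0,0],[1.2,0,0.1],2],
])

```text
clock: 2.65
tool_pos: [0.5392, -0.1719, 0.0314]
orientation: [-133.5, 89.9, -15.4]
force: [-0.0, -0.0, -1.4]
opening: 0.0687
```

>>> servo_tool([
  [[0,0,0],[0,0,0],1.6],
  [[0,0,0],[0,0,0],1.4],
  [[0,0,0],[0,0,0],1.2],
  [[0,0,0],[0,0,0],1.0],
  [[0,0,0],[0,0,0],0.8],
])

```text
clock: 3.15
tool_pos: [0.5392, -0.172, 0.0315]
orientation: [-134.6, 89.9, -16.6]
force: [0.0, 0.4, -0.5]
opening: 0.0286
```

>>> servo_tool([
  [[0,0,0],[0,0,0],0.4],
  [[0,0,0],[0,0,0],0.2],
  [[0,0,0],[0,0,0],0.0],
  [[0,0,0],[0,0,0],0.0],
])

```text
clock: 3.55
tool_pos: [0.5392, -0.172, 0.0315]
orientation: [-134.4, 89.9, -16.4]
force: [0.3, -0.2, 0.6]
opening: 0.0102
```

>>> servo_tool([
  [[0,0,0],[0,0,0],0],
  [[0,0,0],[0,0,0],0],
  [[0,0,0],[-0.8,0,0],0],
  [[0,0,0],[-2,0,0],0],
  [[0,0,0],[-4,0,0],0],
])

```text
clock: 4.05
tool_pos: [0.5384, -0.1718, 0.0717]
orientation: [146.6, 90.0, -95.4]
force: [0.5, -0.6, -1.3]
opening: 0.0099
```

Run:
```python
from h import *
yaw=np.radians(8.8); s=np.array([.525,.0697])+(-.05)*np.array([-np.sin(yaw),np.cos(yaw)])
print(s)
plan([*s,.075],188.8)
c=snap('scene','sc2')
o=ctrl.get_obs(); p=o['tool_pos']
it=[(box(p[0],p[1],np.radians(28),.036,.01,.03,p[2]-.001),(0,255,0))]
B=draw(c,170,150,90,90,6,it); cv2.imwrite('pics/g.png',B[:,:,::-1])
```

```text
[0.53264929 0.02028858]
now 4.05 [ 0.5384 -0.1718  0.0717] jaw 118.03 -> 188.8 turn [-7.077e+01 -1.000e-02 -3.000e-02] shift [-0.34 -8.52 17.23] F [ 0.5 -0.6 -1.3] open 0.0099 j [  2.2  18.9 -24.5   0.  -46.6 -64.2]
```

View pics/g.png

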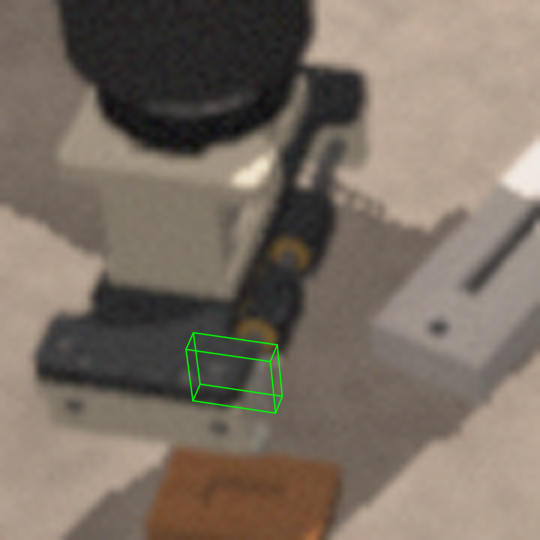

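>>> servo_tool([
  [[-8,0,0],[-1.5,-0.4,0.8],0],
  [[-16,0,0],[-2.5,-1.2,2.5],0],
  [[-24,0,0],[-2.5,-2.4,4.8],0],
  [[-32,0,0],[-2.5,-3.4,7],0],
  [[-40,0,0],[-2.5,-4.4,9],0],
])

```text
clock: 4.6
tool_pos: [0.5372, -0.071, 0.102]
orientation: [-165.6, 89.6, -7.2]
force: [0.3, 0.3, -0.2]
opening: 0.0097
```

Run:
```python
from h import *
plan([.5326,.0203,.085],188.8)
```

```text
now 4.6 [ 0.5372 -0.071   0.102 ] jaw 158.41 -> 188.8 turn [-3.039e+01 -4.200e-01 -1.000e-02] shift [ 1.69 -8.32  3.8 ] F [ 0.3  0.3 -0.2] open 0.0097 j [ 13.3  14.6 -26.    0.2 -49.  -35. ]
```

>>> servo_tool([
  [[-7,0,0],[0,-2,1],0],
  [[-14,-0.2,0],[0.4,-4,1.9],0],
  [[-22,-0.3,0],[0.9,-6.3,2.9],0],
  [[-30.4,-0.4,0],[1.3,-8.3,3.8],0],
  [[-30.4,-0.4,0],[1.7,-8.3,3.8],0],
])

```text
clock: 5.1
tool_pos: [0.5331, 0.0223, 0.0859]
orientation: [-172.8, 89.9, 16.4]
force: [0.5, -0.3, -1.5]
opening: 0.0098
```

Run:
```python
from h import *
plan([.5326,.0203,.055],188.8)
yaw=8.8
c=snap('scene','sc3');t=snap('top','top3')
o=ctrl.get_obs(); p=o['tool_pos']
it=[(box(.525,.0697,np.radians(8.8),.06,.26,.024),(255,0,0)),(box(.525,.0697,np.radians(8.8),.017,.18,.0,.024),(255,0,255)),(box(p[0],p[1],np.radians(98.8),.036,.01,.03,p[2]-.001),(0,255,0)),(box(p[0],p[1],np.radians(98.8),.030,.014,.008,p[2]-.025),(0,255,255))]
B=draw(c,190,130,110,90,5,it);A=draw(t,180,150,120,70,2.0,it)
C=np.zeros((B.shape[0]+140,B.shape[1],3),np.uint8);C[:B.shape[0]]=B;C[B.shape[0]:,:240]=A
cv2.imwrite('pics/g2.png',C[:,:,::-1])
```

```text
now 5.1 [0.5331 0.0223 0.0859] jaw -170.82 -> -171.2 turn [ 0.38 -0.12  0.02] shift [3.09 0.19 0.09] F [ 0.5 -0.3 -1.5] open 0.0098 j [ 23.5  15.2 -27.7   0.  -47.  -14.3]
```

View pics/g2.png

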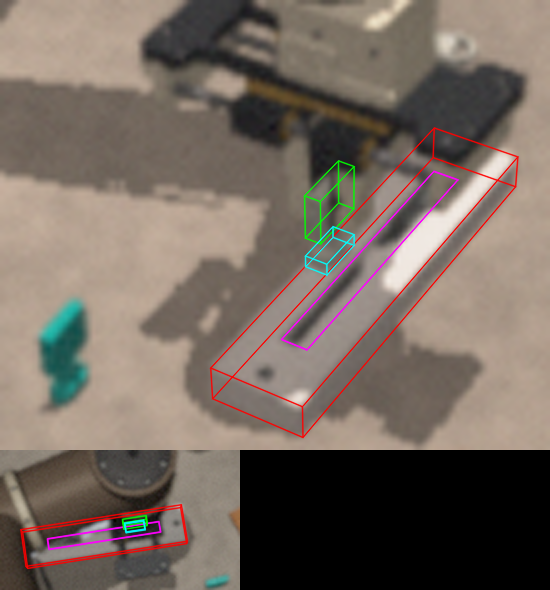

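Run:
```python
from h import *
c=load('sc3');I=c['image'][140:205,225:290].astype(float)
I=np.clip((I-20)*1.7,0,255).astype(np.uint8);I=cv2.resize(I,None,fx=8,fy=8,interpolation=cv2.INTER_CUBIC);cv2.imwrite('pics/g3.png',I[:,:,::-1])
```

```text
(no output)
```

View pics/g3.png

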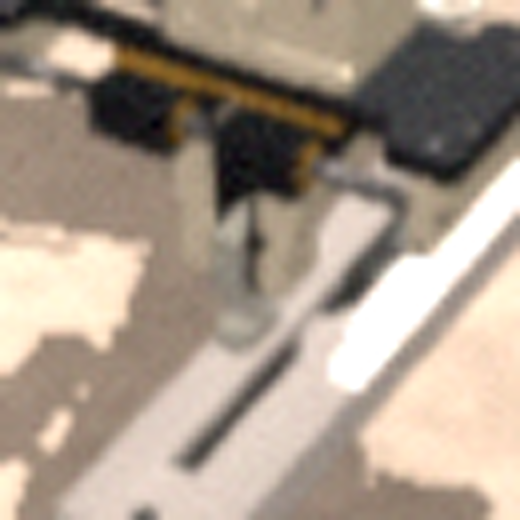

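The stud hangs upright in the jaws: wing at (235,250) and head at (242,325) in the crop, as predicted. I'll lower it to just above the slot.

>>> servo_tool([
  [[0.4,-0.1,0],[1.2,0.2,0.1],0],
  [[0.4,-0.1,0],[2.4,0.2,0.1],0],
  [[0.4,-0.1,0],[3.1,0.2,0.1],0],
  [[0.4,-0.1,0],[3.1,0.2,0.1],0],
  [[0.4,-0.1,0],[3.1,0.2,0.1],0],
])

```text
clock: 5.7
tool_pos: [0.5316, 0.018, 0.0538]
orientation: [11.4, 89.9, -160.3]
force: [-0.2, -0.2, -0.8]
opening: 0.0099
```

Run:
```python
from h import *
plan([.5326,.0203,.0465],188.8)
```

```text
now 5.7 [0.5316 0.018  0.0538] jaw -171.67 -> -171.2 turn [-0.47  0.14 -0.03] shift [ 0.73 -0.22 -0.14] F [-0.2 -0.2 -0.8] open 0.0099 j [ 23.1  17.6 -29.6  -0.  -42.9 -14.7]
```

>>> servo_tool([
  [[-0.5,0.1,0],[0,-0.2,-0.14],0],
  [[-0.5,0.1,0],[0.2,-0.2,-0.14],0],
  [[-0.5,0.1,0],[0.4,-0.2,-0.14],0],
  [[-0.5,0.1,0],[0.6,-0.2,-0.14],0],
  [[-0.5,0.1,0],[0.7,-0.2,-0.14],0],
])

```text
clock: 6.2
tool_pos: [0.5325, 0.0201, 0.0466]
orientation: [28.4, 89.9, -142.8]
force: [0.0, 0.7, -1.2]
opening: 0.0099
```

Run:
```python
from h import *
plan([.5326,.0203,.0465],188.8); print(ctrl.get_obs()['moment'])
```

```text
now 6.2 [0.5325 0.0201 0.0466] jaw -171.17 -> -171.2 turn [ 0.03  0.05 -0.03] shift [ 0.01 -0.02 -0.02] F [ 0.   0.7 -1.2] open 0.0099 j [ 23.3  18.2 -29.9   0.  -41.9 -14.5]
[0.01410485 0.10645092 0.01959101]
```

No contact yet, 3 mm below the expected lip height. Continuing gently.

>>> servo_tool([
  [[0,0,0],[0.1,0,0],0],
  [[0,0,0],[0.2,0,0],0],
  [[0,0,0],[0.3,0,0],0],
  [[0,0,0],[0.4,0,0],0],
  [[0,0,0],[0.4,0,0],0],
])

```text
clock: 6.7
tool_pos: [0.5324, 0.0201, 0.0425]
orientation: [25.7, 89.9, -145.4]
force: [-0.4, -0.3, -1.0]
opening: 0.0096
```

>>> servo_tool([
  [[0,0,0],[0.2,0,0],0],
  [[0,0,0],[0.4,0,0],0],
  [[0,0,0],[0.6,0,0],0],
  [[0,0,0],[0.8,0,0],0],
  [[0,0,0],[0.9,0,0],0],
])

```text
clock: 7.2
tool_pos: [0.5322, 0.02, 0.0332]
orientation: [21.5, 89.9, -149.7]
force: [-0.6, 0.4, -1.4]
opening: 0.0101
```

>>> servo_tool([
  [[0,0,0],[0.05,0,0],0],
  [[0,0,0],[0.1,0,0],0],
  [[0,0,0],[0.1,0,0],0],
])

```text
clock: 7.5
tool_pos: [0.5323, 0.02, 0.0321]
orientation: [21.6, 89.9, -149.6]
force: [-0.1, 0.6, -1.1]
opening: 0.0097
```

>>> servo_tool([
  [[0,0,0],[0.08,0,0.05],0],
  [[0,0,0],[0.08,0,0.1],0],
  [[0,0,0],[0.08,0,0.15],0],
  [[0,0,0],[0.08,0,0.15],0],
])

```text
clock: 7.9
tool_pos: [0.531, 0.0199, 0.0315]
orientation: [30.8, 89.9, -140.4]
force: [0.7, -0.1, -2.0]
opening: 0.01
```

>>> servo_tool([
  [[0,0,0],[0,0,-0.1],0],
  [[0,0,0],[0,0,-0.2],0],
  [[0,0,0],[0,0,-0.3],0],
  [[0,0,0],[0,0,-0.3],0],
])

```text
clock: 8.3
tool_pos: [0.534, 0.0203, 0.0314]
orientation: [25.0, 89.9, -146.2]
force: [-0.1, -0.3, -0.5]
opening: 0.0104
```

Free play runs from x = 0.531 to 0.534, so the stud is centred at 0.5325, which matches the vision fit. I'll recentre and slide along +y.

>>> servo_tool([
  [[0,0,0],[0,0,0.15],0],
  [[0,0,0],[0,-0.8,0.15],0],
  [[0,0,0],[0,-1.8,0.15],0],
  [[0,0,0],[0,-2.8,0.15],0],
  [[0,0,0],[0,-3.2,0.15],0],
])

```text
clock: 8.8
tool_pos: [0.5275, 0.0531, 0.0315]
orientation: [27.8, 89.9, -143.3]
force: [0.3, 0.9, -0.1]
opening: 0.0098
```

```bash
cat >> h.py <<'E'
def rc():
    o=ctrl.get_obs(); d=np.radians(8.8); p=o['tool_pos'][:2]-[.525,.0697]
    print('rail xy mm',(1e3*np.array([[np.cos(d),np.sin(d)],[-np.sin(d),np.cos(d)]])@p).round(2),'moment',o['moment'].round(2))
E
python3 - <<'E'
from h import *
plan([.5326,.0203,.0313],188.8);rc()
E
```

```text
now 8.8 [0.5275 0.0531 0.0315] jaw -171.11 -> -171.2 turn [ 0.09  0.05 -0.03] shift [0.02 3.32 0.01] F [ 0.3  0.9 -0.1] open 0.0098 j [ 27.   19.3 -31.1   0.  -39.7 -18.1]
rail xy mm [ -0.04 -16.83] moment [ 0.02  0.13 -0.02]
```

>>> servo_tool([
  [[0,0,0],[0,-0.8,0],0],
  [[0,0,0],[0,-1.6,0],0],
  [[0,0,0],[0,-2.3,0],0],
  [[0,0,0],[0,-2.6,0],0],
  [[0,0,0],[0,-2.7,0],0],
])

```text
clock: 9.3
tool_pos: [0.5233, 0.0802, 0.0314]
orientation: [27.5, 89.9, -143.6]
force: [-0.3, -1.1, -0.7]
opening: 0.0099
```

>>> servo_tool([
  [[0,0,0],[0,-0.1,0],0],
  [[0,0,0],[0,-0.2,0],0],
  [[0,0,0],[0,-0.3,0],0],
  [[0,0,0],[0,-0.4,0],0],
  [[0,0,0],[0,-0.5,0],0],
])

```text
clock: 9.8
tool_pos: [0.5226, 0.0851, 0.0314]
orientation: [28.6, 89.9, -142.5]
force: [-1.1, -0.4, -0.7]
opening: 0.0101
```

Run:
```python
from h import *
plan([.5326,.0203,.0313],188.8);rc()
```

```text
now 9.8 [0.5226 0.0851 0.0314] jaw -171.09 -> -171.2 turn [ 0.11  0.05 -0.03] shift [0.02 6.55 0.01] F [-1.1 -0.4 -0.7] open 0.0101 j [ 30.5  19.3 -31.2   0.  -39.6 -21.6]
rail xy mm [-0.05 15.54] moment [ 0.03  0.09 -0.08]
```

>>> servo_tool([
  [[0,0,0],[0,-0.1,0],0],
  [[0,0,0],[0,-0.2,0],0],
  [[0,0,0],[0,-0.3,0],0],
  [[0,0,0],[0,-0.4,0],0],
])

```text
clock: 10.2
tool_pos: [0.5219, 0.0891, 0.0314]
orientation: [28.3, 89.9, -142.8]
force: [-0.2, -0.1, -1.0]
opening: 0.0098
```

>>> servo_tool([
  [[0,0,0],[0,-0.1,0],0],
  [[0,0,0],[0,-0.2,0],0],
])

```text
clock: 10.4
tool_pos: [0.5216, 0.0912, 0.0314]
orientation: [29.8, 89.9, -141.3]
force: [-0.8, 0.6, -1.5]
opening: 0.0102
```

>>> servo_tool([
  [[0,0,0],[0,-0.1,0],0],
  [[0,0,0],[0,-0.15,0],0],
])

```text
clock: 10.6
tool_pos: [0.5213, 0.0919, 0.0315]
orientation: [50.7, 89.9, -120.3]
force: [3.7, -7.7, -0.8]
opening: 0.0097
```

>>> servo_tool([
  [[0,0,0],[0,-0.1,0],0],
  [[0,0,0],[0,-0.15,0],0],
])

```text
clock: 10.8
tool_pos: [0.5213, 0.0921, 0.0316]
orientation: [62.0, 89.8, -109.1]
force: [4.9, -10.8, -1.3]
opening: 0.0099
```

Bump felt: about −11 N at y ≈ 0.092, where the image put the face. I'll back off about 1 mm and check centring.

>>> servo_tool([
  [[0,0,0],[0,0.12,0],0],
  [[0,0,0],[0,0.14,0],0],
  [[0,0,0],[0,0.14,0],0],
])

```text
clock: 11.1
tool_pos: [0.5215, 0.0909, 0.0315]
orientation: [60.7, 89.8, -110.3]
force: [0.4, 0.2, -0.3]
opening: 0.0096
```

Run:
```python
from h import *
plan([.5326,.0203,.0313],188.8);rc()
```

```text
now 11.1 [0.5215 0.0909 0.0315] jaw -171.05 -> -171.2 turn [ 0.15  0.11 -0.19] shift [0.05 7.14 0.  ] F [ 0.4  0.2 -0.3] open 0.0096 j [ 31.2  19.3 -31.2   0.2 -39.7 -22.4]
rail xy mm [-0.21 21.44] moment [0.03 0.11 0.01]
```

Run:
```python
from h import *
d=np.radians(8.8)
def r(p,c): return 1e3*np.array([[np.cos(d),np.sin(d)],[-np.sin(d),np.cos(d)]])@(p[:2]-np.array(c))
a=load('top0')
# slot row profile along the slot midline, fitted with top-only rail pose
c=np.array([.5259,.0697]); ys=np.arange(20,100,2.)
P=np.array([[c[0]-np.sin(d)*y/1e3,c[1]+np.cos(d)*y/1e3,.0235] for y in ys]); q=proj(a,P).astype(np.float32)
v=cv2.remap(cv2.cvtColor(a['image'],7),q[:,None,0],q[:,None,1],cv2.INTER_LINEAR).ravel()
print(list(zip(ys.astype(int),v)))
```

```text
[(np.int64(20), np.uint8(188)), (np.int64(22), np.uint8(188)), (np.int64(24), np.uint8(189)), (np.int64(26), np.uint8(189)), (np.int64(28), np.uint8(187)), (np.int64(30), np.uint8(182)), (np.int64(32), np.uint8(171)), (np.int64(34), np.uint8(156)), (np.int64(36), np.uint8(135)), (np.int64(38), np.uint8(116)), (np.int64(40), np.uint8(99)), (np.int64(42), np.uint8(94)), (np.int64(44), np.uint8(92)), (np.int64(46), np.uint8(92)), (np.int64(48), np.uint8(92)), (np.int64(50), np.uint8(93)), (np.int64(52), np.uint8(95)), (np.int64(54), np.uint8(95)), (np.int64(56), np.uint8(94)), (np.int64(58), np.uint8(93)), (np.int64(60), np.uint8(93)), (np.int64(62), np.uint8(95)), (np.int64(64), np.uint8(93)), (np.int64(66), np.uint8(91)), (np.int64(68), np.uint8(92)), (np.int64(70), np.uint8(92)), (np.int64(72), np.uint8(92)), (np.int64(74), np.uint8(91)), (np.int64(76), np.uint8(91)), (np.int64(78), np.uint8(92)), (np.int64(80), np.uint8(92)), (np.int64(82), np.uint8(94)), (np.int64(84), np.uint8(101)), (np.int64(86), np.uint8(114)), (np.int64(88), np.uint8(133)), (np.int64(90), np.uint8(153)), (np.int64(92), np.uint8(169)), (np.int64(94), np.uint8(181)), (np.int64(96), np.uint8(187)), (np.int64(98), np.uint8(191))]
```

>>> servo_tool([
  [[5,0,0],[0,0,0],0],
  [[10,0,0],[0,0,0],0],
  [[10,0,0],[0,0,0],0],
])

```text
clock: 11.4
tool_pos: [0.5215, 0.0911, 0.0316]
orientation: [71.4, 89.8, -109.7]
force: [-0.6, 0.5, -1.7]
opening: 0.0099
```

The face is at about rail y = 36.8 mm, so the stud is centred within about 1 mm in the jaws. A 10° turn met no resistance, so I'm continuing.

>>> servo_tool([
  [[7,0,0],[0,0,0],0],
  [[14,0,0],[0,0,0],0],
  [[20,0,0],[0,0,0],0],
  [[20,0,0],[0,0,0],0],
])

```text
clock: 11.8
tool_pos: [0.5215, 0.0913, 0.0316]
orientation: [91.1, 89.8, -110.0]
force: [-0.2, 0.4, -0.8]
opening: 0.0094
```

Run:
```python
from h import *
plan([.5215,.0909,.0315],98.8);rc()
```

```text
now 11.8 [0.5215 0.0913 0.0316] jaw 158.93 -> 98.8 turn [60.13 -0.11 -0.17] shift [ 0.01  0.04 -0.01] F [-0.2  0.4 -0.8] open 0.0094 j [ 31.3  19.3 -31.2   0.2 -39.7 -52.5]
rail xy mm [-0.16 21.87] moment [ 0.02  0.06 -0.01]
```

>>> servo_tool([
  [[7,0,0],[0,0.03,0],0],
  [[14,0,0],[0,0.04,0],0],
  [[21,0,0],[0,0.04,0],0],
  [[28,0,0],[0,0.04,0],0],
  [[28,0,0],[0,0.04,0],0],
])

```text
clock: 12.3
tool_pos: [0.5213, 0.091, 0.0316]
orientation: [119.0, 89.8, -109.9]
force: [-0.9, 0.3, -0.9]
opening: 0.0095
```

>>> servo_tool([
  [[6,0,0],[0,0,0],0],
  [[12,0,0],[0,0,0],0],
  [[18,0,0],[0,0,0],0],
  [[18,0,0],[0,0,0],0],
])

```text
clock: 12.7
tool_pos: [0.5214, 0.0911, 0.0316]
orientation: [137.5, 89.8, -109.2]
force: [0.5, -0.6, 0.1]
opening: 0.0097
```

Run:
```python
from h import *
plan([.5215,.0909,.0315],98.8);rc()
```

```text
now 12.7 [0.5214 0.0911 0.0316] jaw 113.35 -> 98.8 turn [14.55 -0.15 -0.11] shift [ 0.01 -0.   -0.02] F [ 0.5 -0.6  0.1] open 0.0097 j [ 31.2  19.2 -31.2   0.2 -39.7 -98. ]
rail xy mm [-0.32 21.72] moment [-0.01  0.01  0.02]
```

>>> servo_tool([
  [[5,0,0],[0,0,0],0],
  [[10,0,0],[0,0,0],0],
  [[14.5,0,0],[0,0,0],0],
  [[14.5,0,0],[0,0,0],0],
])

```text
clock: 13.1
tool_pos: [0.5214, 0.0911, 0.0316]
orientation: [151.2, 89.8, -109.6]
force: [-1.6, 0.2, -1.1]
opening: 0.0101
```

Run:
```python
from h import *
plan([.5215,.0909,.0315],98.8);rc()
```

```text
now 13.1 [0.5214 0.0911 0.0316] jaw 99.16 -> 98.8 turn [ 0.36 -0.16 -0.09] shift [ 0.01 -0.01 -0.03] F [-1.6  0.2 -1.1] open 0.0101 j [  31.3   19.3  -31.2    0.2  -39.7 -112.2]
rail xy mm [-0.31 21.74] moment [ 0.01 -0.05  0.  ]
```

Turned 90° with no resistance. I'll lower it to the floor, then release.

>>> servo_tool([
  [[0,0,0],[0.03,0,0],0],
  [[0,0,0],[0.06,0,0],0],
  [[0,0,0],[0.1,0,0],0],
  [[0,0,0],[0.1,0,0],0],
])

```text
clock: 13.5
tool_pos: [0.5213, 0.0911, 0.0305]
orientation: [150.2, 89.8, -110.6]
force: [0.1, 0.2, 0.2]
opening: 0.0095
```

>>> servo_tool([
  [[0,0,0],[0,0,0],1.2],
  [[0,0,0],[0,0,0],1.4],
  [[0,0,0],[0,0,0],1.8],
  [[0,0,0],[0,0,0],2.4],
  [[0,0,0],[0,0,0],3],
])

```text
clock: 14.0
tool_pos: [0.5214, 0.0911, 0.0305]
orientation: [150.8, 89.8, -109.9]
force: [-0.2, 0.8, 0.2]
opening: 0.0266
```

>>> servo_tool([
  [[0,0,0],[0,0,0],4],
  [[0,0,0],[0,0,0],4],
  [[0,0,0],[0,0,0],4],
  [[0,0,0],[0,0,0],4],
])

```text
clock: 14.4
tool_pos: [0.5213, 0.0912, 0.0306]
orientation: [151.1, 89.8, -109.7]
force: [-0.8, 0.6, -0.6]
opening: 0.0399
```

Rise straight up, then pull back for a clear view.

>>> servo_tool([
  [[0,0,0],[-1,0,0],4],
  [[0,0,0],[-3,0,0],4],
  [[0,0,0],[-6,0,0],4],
  [[0,0,0],[-10,0,0],4],
  [[0,0,0],[-14,0,0],4],
])

```text
clock: 14.9
tool_pos: [0.5211, 0.0913, 0.1726]
orientation: [148.6, 89.8, -112.1]
force: [1.1, 1.0, -0.2]
opening: 0.0401
```

>>> servo_tool([
  [[0,0,0],[-3,0,0],4],
  [[0,0,0],[-6,0,0],4],
  [[0,0,0],[-8,0,0],4],
  [[0,0,0],[-8,0,0],4],
  [[0,0,0],[-8,0,0],4],
])

```text
clock: 15.4
tool_pos: [0.5211, 0.0916, 0.2534]
orientation: [165.2, 89.9, -95.6]
force: [0.2, 0.8, -0.6]
opening: 0.0399
```

Run:
```python
from h import *
plan([.5215,.0909,.25],98.8)
c=snap('scene','sc9')
d=np.radians(8.8); p=np.array([.525,.0697])+.0217*np.array([-np.sin(d),np.cos(d)])
B=draw(c,215,130,90,90,5.5,[(box(*p,d,.036,.01,.03,.029),(0,255,0))]);A=draw(c,215,130,90,90,3,[])
C=np.zeros((495,495+270,3),np.uint8);C[:,:495]=B;C[:270,495:]=A
cv2.imwrite('pics/fin.png',C[:,:,::-1])
```

```text
now 15.4 [0.5211 0.0916 0.2534] jaw 99.25 -> 98.8 turn [ 0.45 -0.13 -0.03] shift [ 0.34 -0.03 -0.07] F [ 0.2  0.8 -0.6] open 0.0399 j [ 3.130e+01  5.800e+00 -1.530e+01  1.000e-01 -6.910e+01 -1.121e+02]
```

View pics/fin.png

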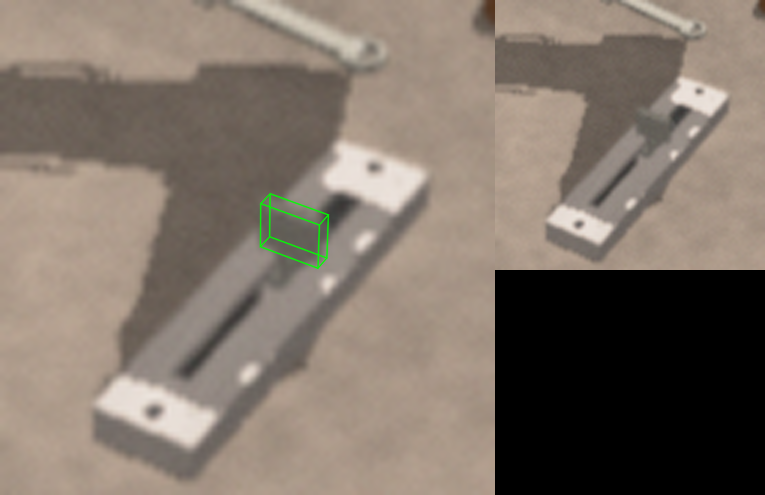

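The wing stands upright and crosswise, inside the predicted box at about (295,232), with its stem in the slot. The gripper is clear above it, so I'm handing in.

```bash
python3 -c "
from plant import ctrl
print(ctrl.close_job())"
```

```text
the job is handed in; nothing more can be done
None
```

I fitted the wing stud to the rail and handed the job in at about 15.5 s of the 61 s allowed. The hand-in gave no verdict.

- **Lowering:** I took the stud from the rest and lowered it lengthwise at the slot start without touching the lips. Side play was at least 3 mm, and I centred it in that.
- **Bump:** I slid it along until it bumped the stop block. The highest wrist reading was about 12 N, at rail y ≈ 22 mm for the stud centre. The image put the block face within about 1 mm of the same place.
- **Turn:** I backed off about 1 mm and turned it 90° clockwise. Forces stayed at the sensor's noise level, under 2 N.
- **Release:** I set it on the channel floor, opened the jaws and rose straight up.

**Last checks:** The final picture shows the stud upright and crosswise in the slot, matching its predicted outline, with the gripper about 20 cm above it. The head is under the lips, so I judged its locking only from the wing direction, the height and the free turn. I did not take a separate closing picture of the bystanders. Planned paths kept clear of them, and no unexpected contact force was read.

**Disagreements:** The two camera fits differed by about 2 mm for the rail. For the rest they differed by about 6 mm, because the stud hid part of it from the scene camera. The stud's grip and the slot's free play confirmed the averaged positions I used. I looked at 9 pictures in all.

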